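# Pin the printing screen to its board

## Robot

A 6-joint arm with a two-finger parallel gripper is mounted at the origin on the work surface. World frame = base frame: x ahead of the robot, y to its left, z up, the work surface at z = 0. Lengths are in m, angles in degrees, forces in N, time in s.
With the tool pointing down it reaches from about 0.3 to 0.75 m from the base axis. Payload 8.5 kg.
Tool frame: the origin (TCP) lies at the very end of the fingers, on their centre line; the grasp point (between the pads) lies 19 mm behind it (grip_depth is the distance from the TCP to the grasp point, in m); z points along the fingers, y is the direction in which the jaws open and shut (so a half turn about z gives the same grasp; the last joint's range is limited). The gripper opens to 85 mm and grips with 20 to 120 N. Pads are 22 mm wide; open, the fingers measure 114 mm over their backs; the gripper's body (76 mm by 85 mm) begins 54 mm behind the grasp point. The pads swing forward as they close: fully open they stand 13 mm farther back than shut.
Start: joints at [64.498, 21.807, 74.336, -0, 83.858, -12.336], TCP at [0.125, 0.536, 0.231] pointing down, gripper open.
Joint ranges: [-178.18, 178.18], [-50.72, 133.34], [12.68, 142.11], [-81.47, 261.47], [9.98, 163.14], [-165.26, 165.26]. Speed limits (degrees/s): [136.94, 136.94, 180, 180, 180, 180].

## Interface

Orientations are given as a 3x3 rotation matrix whose columns are the frame's x, y, z axes.
In Python, from rig import observe, get_image, close_job, silhouettes, grip_depth gives the robot as it stands. The module is installed in compiled form; this text tells all that it offers.
- The arm moves only by the shell command python3 -m crank 'ROWS' [FORCE]. ROWS is a JSON object of lists of equal length, an entry for each row: "slide": the shift along the tool's x, y, z in m, a list of three; "roll": the turn about the tool's z in rad; "grip": the finger opening in m, from 0 to 0.0854. A call has exactly 8 rows; each row is the pose to reach, as a shift and turn from the pose commanded when the call began, along the tool's axes at that moment; what a row does not reach only later rows make up. A row lasts 1/10 s, in which the tool goes at most 50 mm and 8.59 degrees, less where a joint would pass 70% of its speed; a pose out of reach is approached as far as the arm can. A call with a gripper value outside its range is refused whole. The fingers move at their own pace and stop on an object; FORCE is the grip in N (left out, the last holds). Time passes only in rows, so rows that repeat a pose let the fingers close, or fill a call up. It gives the time, the measured TCP pose, the force and the opening at its end, in the units of the state.
- observe(): the state, without advancing time (a new reading comes with each control period).
- get_image(name): name is "side" or "top"; returns a dict with "frame" (384x512x3 uint8, red, green, blue), "fx", "fy", "cx", "cy" (pixels), "xyz" and "rotation" of the camera in the world. Camera axes: x right, y down, z forward; pixel columns grow to the right and rows downward; lengths in m; the calibration is good to about 2 mm. A picture is of the moment at which its call begins. There is no depth.
- close_job(): hands the job in, once; it reports no verdict.
Trained networks look in a picture, given as the dict that the camera call returned (one of the last four; its "shot" number tells which), for a name from the list of things; names that differ only in an ending like _2 or _b are one class to them, and where a whole thing is asked for, a point or a joint stands for the part that bears it (a point fixed in the world has none). Each returns a list of dicts, best first, with "confidence" (0 to 1); they miss things now and then, are a little off and sometimes report something else, mostly with a low value. They report only what shows in the picture. A call takes as long as a camera call. They do not tell look-alikes from the thing itself.
- silhouettes(target, picture): "pixels" (384x512 bool, what is visible of it) and "box" ([centre column, centre row, width, height] in pixels, round what is visible of it).
The state is a dict: "time_s": time; "q": joint angles; "qvel": joint speeds; "joint_efforts": joint torques, N m; "position": TCP position; "tool_rot": TCP orientation; "ft_force": force on the tool from outside, world axes, zero at the start; "wrist_torque": the same for the moment, N m; "grip_width": finger opening in m.
Only numpy, scipy, OpenCV 4.12 (cv2) and the standard library are available. Lean on these libraries where they do the work, as an engineer would, in place of code of your own. Each camera call takes 0.05 s, during which the arm holds its last target.

## Task

The printing screen lies on its board, but only its left hinge is pinned. Take the long hinge pin lying on the table, thread it from the outside through the screen's loose right knuckle and on through the pivot block behind it, and push it fully home so that its tab sits against the knuckle. Feel for the hole, drawing the screen into line, and never force the pin or lean on the screen; leave the pin in place, released, and leave everything else where it lies.

Things in the scene. Friction and masses are not known exactly. Their poses are not given: they have to be found in the camera images.
- board: Plywood printing board fixed on the table, 430 (x) x 460 (y) x 18 mm; origin under its centre, x away from the robot, y to the left, z up. Its hinge line runs along y at x = -150 mm, 26 mm above its top (44 mm above the table). Each hinge: an outer steel knuckle on the screen and, 2 mm further in, a pivot block on the board. The left hinge already holds a pin like the long one, fully home.
- block_face (a point): Point of the board (x -150, y -162, z 44 mm; axes as the board's) on the outer face of the right pivot block: aluminium, 56 mm (x) x 24 mm (y, inwards) x 40 mm high. Its 11.2 mm through-hole runs along y at this height, with no lead-in. The block is screwed down through a slot: the hole lies anywhere within 12 mm either way in x of this point, unmeasured, and does not yield.
- screen: Aluminium screen frame lying on the board, 290 (x) x 360 (y) x 30 mm of 25 mm bar, 0.6 to 1.1 kg; origin on the hinge line at the left hinge, axes as the board's when in line. It lifts about the hinge line. As only its left hinge is pinned, its right end can be drawn up to 15 mm either way in x of the line, against about 2.5 N of friction at the right knuckle, and stays where left.
- knuckle_mouth (a point): Centre of the outer (-y) mouth of the screen's right knuckle, a steel barrel 24 mm across and 26 mm long; axes as the screen's, +y runs into it. Through-hole 11.2 mm, countersunk at this mouth at 45 degrees to 16.2 mm. Moves and turns with the screen, 367 mm from its origin; a pin held askew binds in it. The pivot block's face is 28 mm, its back 52 mm in from here.
- pin: The long steel hinge pin, 0.1 kg: shaft 10 mm thick and 64 mm long, its last 2 mm tapering to 8 mm; behind it a flat thumb tab 40 mm long (x -40 to 0), 26 mm wide, 10 mm thick. Lies flat on the table right of the board. Origin on the axis at the shoulder where shaft and tab meet; x along the shaft to the tip, y across the tab, z up through its thickness as it lies.
- pin_tip (a point): Centre of the long pin's tip, 64 mm from its shoulder; axes as the pin's.
- spare_pin: A shorter, thinner pin of the same form lying near the long one: shaft 8 mm diameter and 40 mm long, tab 28 x 20 x 8 mm. Not for this hinge; leave it. Origin at its shoulder on the axis, x towards its tip.
- screwdriver: Black-handled screwdriver, 200 mm, lying at the right; leave it. Origin under its middle, x along it.
- tape_roll: Roll of tape lying flat, 90 mm across, 24 mm high; leave it. Origin under its centre.
- squeegee: Wooden squeegee, 240 x 110 x 24 mm, lying at the left; leave it. Origin under its middle.
- ink_jar: White jar, 68 mm across, 85 mm high, at the left; leave it. Origin under its centre.
- ink_tin: Metal tin, 84 mm across, 70 mm high, at the left; leave it. Origin under its centre.
There are look-alikes about, which are no part of the job. Leave any orange or purple look-alike of the pin alone.

How it is judged (in metres and radians):
On the way, in this order (a step that is already met when the one before it is completed fails the run):
1. the pin is threaded into the screen's right knuckle (y of pin_tip in the frame of knuckle_mouth above 0.01 m and angle between the x axis of pin and the y axis of knuckle_mouth, either way round below 0.15 rad and distance between pin_tip and knuckle_mouth below 0.03 m), for 0.1 s.
2. the pin is through the pivot block as well (y of pin_tip in the frame of knuckle_mouth above 0.045 m and angle between the x axis of pin and the y axis of knuckle_mouth, either way round below 0.12 rad), for 0.1 s.
At the end, for the whole second after the job is handed in: The long pin runs through the screen's right knuckle and the pivot block, its shoulder within 4 mm of the knuckle's mouth and its axis within 0.12 rad of the knuckle's, at rest and released, with the screen lying flat on the board (distance between pin and knuckle_mouth below 0.004 m and angle between the x axis of pin and the y axis of knuckle_mouth, either way round below 0.12 rad and y of pin_tip in the frame of knuckle_mouth above 0.059 m and linear speed of pin below 0.02 m/s and angle between screen's own z axis and vertical below 0.03 rad); the robot touches nothing.
It fails at once if the pin is forced: more than 35 N between the pin and the screen, its knuckle or the board's hinge block (contact force between pin and board above 35 N).
It fails at once if the robot leans on the screen or board with more than 25 N (contact force between the fingers and board above 25 N).
It fails at once if another thing on the table is shifted by more than 30 mm (distance of any of spare_pin, screwdriver, tape_roll, squeegee, ink_jar, ink_tin from where it was at the start of the episode above 0.03 m).
It also fails if it takes over 54 s, if anything falls off the work surface, if the arm or the gripper's body presses on something with over 40 N, if the wrist force passes 120 N, or if a joint passes its speed limit or range.

## Working session

There is one attempt and no reset: what is moved stays moved. The work goes in short steps, Python scripts to look and compute and a shell command to move; the robot and the scene stay as the last step left them, time stands still between calls to the robot, and variables do not carry over. Pictures are saved under pics/ and viewed, and the job is handed in when it is done.

```bash
mkdir -p pics; ls; python3 - <<'E'
from rig import observe,get_image,silhouettes,grip_depth
import cv2,numpy as np
print(grip_depth, observe())
for n in ("side","top"):
    p=get_image(n); print(n,{k:np.round(v,4).tolist() if not np.isscalar(v) else v for k,v in p.items() if k!='frame'})
    cv2.imwrite(f"pics/{n}0.png",cv2.resize(p["frame"][:,:,::-1],(800,600),interpolation=cv2.INTER_CUBIC))
    for t in ["pin","spare_pin","knuckle_mouth","screen","board"]:
        try:
            for r in silhouettes(t,p): print(n,t,round(r['confidence'],2),np.round(r['box'],1))
        except Exception as e: print(t,e)
E
```

```text
pics
0.0187 {'time_s': 0.0, 'q': array([ 6.44988614e+01,  2.18393467e+01,  7.43845421e+01, -5.95599682e-04,
        8.38592883e+01, -1.23357143e+01]), 'qvel': array([-0.01115655,  0.01944436, -0.04735192,  0.03940572, -0.01860535,
        0.03561612]), 'joint_efforts': array([ 2.05158736e-03, -4.48448431e+01, -2.31281322e+01, -8.43395037e-05,
        4.66259124e-03, -2.63815099e-05]), 'position': array([0.12514199, 0.53526608, 0.23072844]), 'tool_rot': array([[-9.73716689e-01,  2.27761785e-01, -6.15676063e-04],
       [ 2.27762419e-01,  9.73715848e-01, -1.31473228e-03],
       [ 3.00047768e-04, -1.42040463e-03, -9.99998946e-01]]), 'ft_force': array([-0.32332092, -0.4560357 , -0.1072889 ]), 'wrist_torque': array([-0.06109616, -0.01982222, -0.02409405]), 'grip_width': 0.08500879989164462}
side {'fx': 371.4460190281409, 'fy': 371.4460190281409, 'cx': 252.1154089876956, 'cy': 193.75446166117976, 'xyz': [0.2806, -0.8716, 0.8919], 'rotation': [[0.972, -0.1599, 0.1721], [-0.2349, -0.6648, 0.7091], [0.0011, -0.7297, -0.6838]], 'shot': 1}
side pin 0.79 [306.  284.4  39.6  13.9]
side pin 0.62 [355.2 271.8  12.3  30.2]
side pin 0.55 [296.4 324.8  32.6  27.8]
side spare_pin 0.64 [263.1 295.6  22.9  10. ]
side knuckle_mouth 0.7 [302.  178.7 123.8  87.5]
side screen 0.92 [299.5 176.5 131.8  82.4]
side board 0.76 [295.7 188.2 166.  116.7]
top {'fx': 433.51308835460986, 'fy': 433.51308835460986, 'cx': 259.16808764475365, 'cy': 193.65660068064824, 'xyz': [0.2754, -0.0042, 1.6362], 'rotation': [[0.0079, -0.9895, 0.1445], [-0.9999, -0.0069, 0.0073], [-0.0062, -0.1445, -0.9895]], 'shot': 2}
top knuckle_mouth 0.57 [245.4 154.6 106.2 100.6]
top knuckle_mouth 0.26 [140.2 180.2  28.7  60.6]
top screen 0.85 [243.1 150.6 108.1  96. ]
top board 0.67 [244.2 162.1 134.3 123.3]
```

View pics/side0.png

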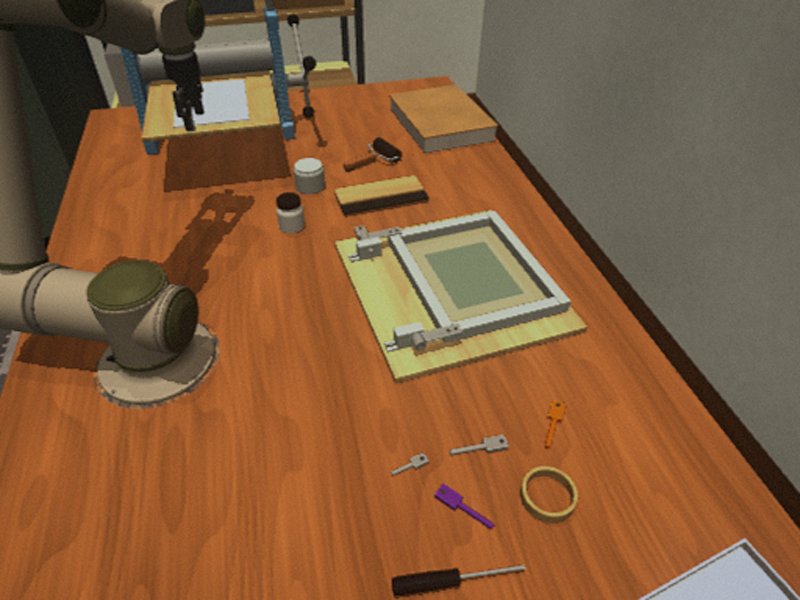

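View pics/top0.png

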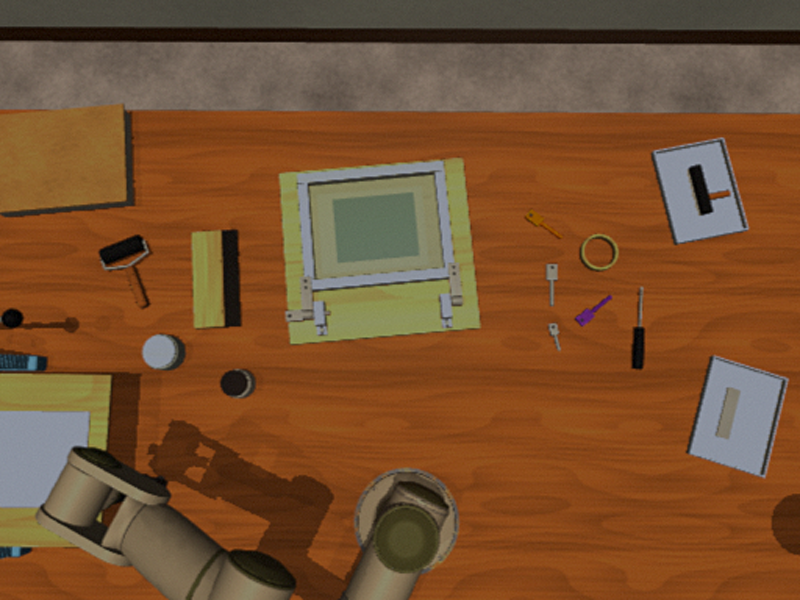

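The side view (800x600) shows candidates for the pin: a grey long one at (480,445), a grey short spare at (410,463), an orange one at (556,423) and a purple one at (465,505). In the top view they are at (551,283), (554,336), (542,223) and (593,310). I choose the long grey pin and will check it in a close crop.

```bash
cat > h.py <<'E'
import numpy as np,cv2
def proj(p,X):
    X=np.atleast_2d(X).astype(float); c=(X-p['xyz'])@np.array(p['rotation'])
    return np.c_[p['fx']*c[:,0]/c[:,2]+p['cx'],p['fy']*c[:,1]/c[:,2]+p['cy']]
def ray(p,uv):
    d=np.array(p['rotation'])@np.array([(uv[0]-p['cx'])/p['fx'],(uv[1]-p['cy'])/p['fy'],1]); return d/np.linalg.norm(d)
def onz(p,uv,z):
    d=ray(p,uv); return np.array(p['xyz'])+d*(z-p['xyz'][2])/d[2]
def tri(p1,u1,p2,u2):
    A=[];b=[]
    M=np.zeros((3,3));v=np.zeros(3);ds=[]
    for p,u in((p1,u1),(p2,u2)):
        d=ray(p,u);P=np.eye(3)-np.outer(d,d);M+=P;v+=P@np.array(p['xyz']);ds.append((d,p))
    X=np.linalg.solve(M,v)
    gap=[np.linalg.norm((np.eye(3)-np.outer(d,d))@(X-np.array(p['xyz']))) for d,p in ds]
    return X,sum(gap)
def crop(p,u0,v0,u1,v1,k,name):
    c=p['frame'][v0:v1,u0:u1,::-1]; cv2.imwrite(name,cv2.resize(c,None,fx=k,fy=k,interpolation=cv2.INTER_CUBIC))
E
python3 - <<'E'
from rig import *
from rig import get_image
from h import *
import pickle
s=get_image("side");t=get_image("top")
pickle.dump((s,t),open("st0.pkl","wb"))
crop(s,245,265,365,355,6,"pics/s_pin.png")
crop(t,330,130,420,230,6,"pics/t_pin.png")
crop(s,205,130,385,250,4,"pics/s_board.png")
crop(t,170,95,315,225,5,"pics/t_board.png")
E
```

```text
(no output)
```

View pics/s_pin.png

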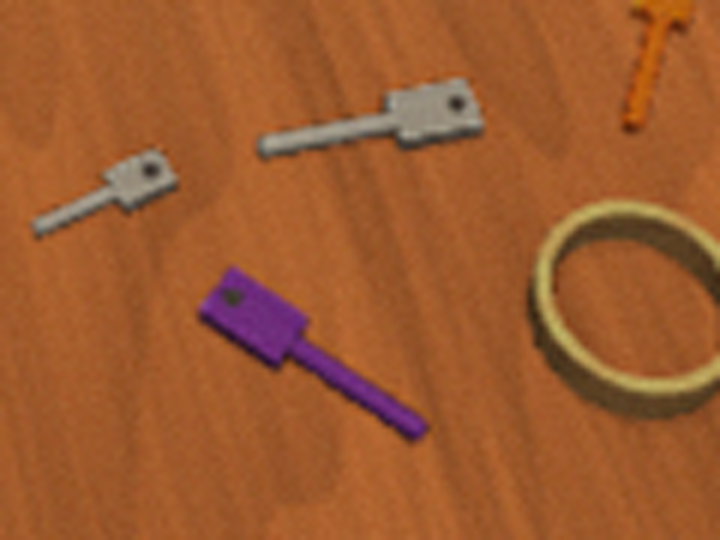

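View pics/t_pin.png

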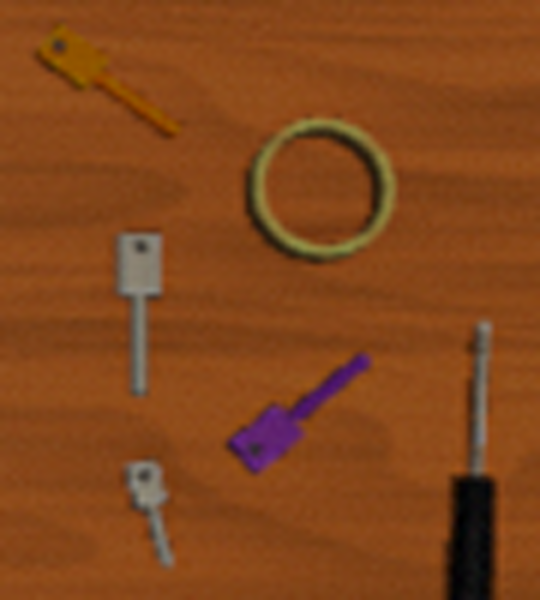

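View pics/s_board.png

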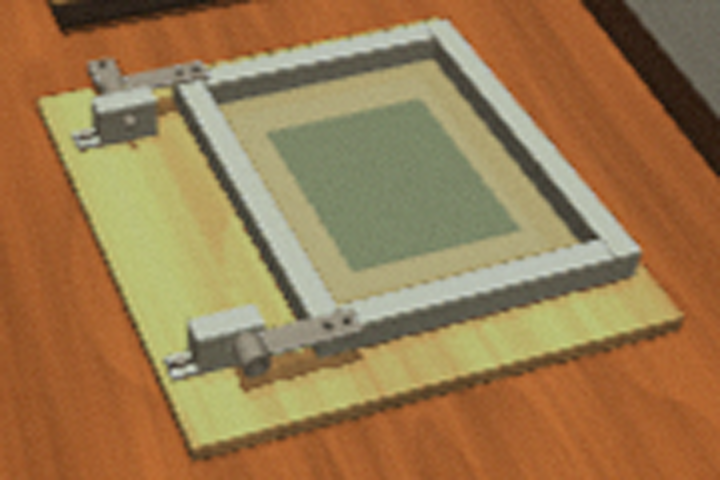

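View pics/t_board.png

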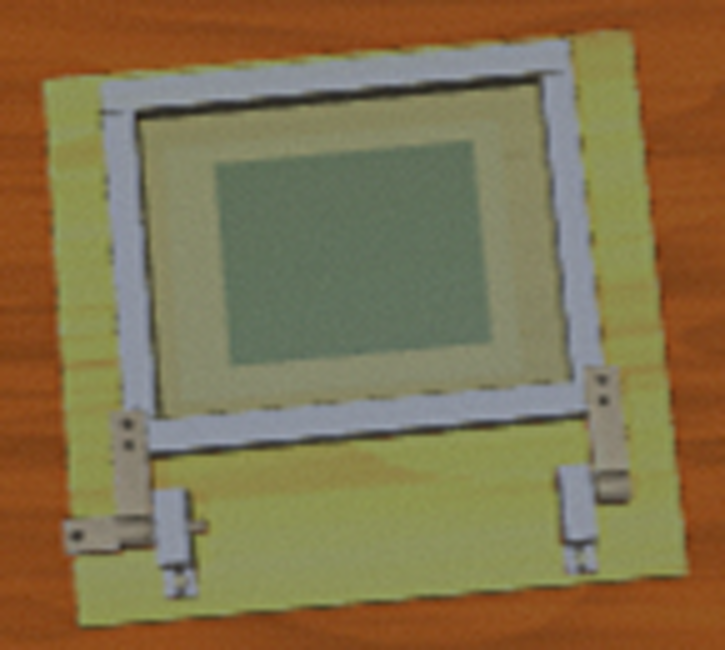

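The crops confirm it. The long grey pin is at side-crop (262,147) to (480,110) and top-crop (139,395) to (140,234), tip towards the robot, with the shorter spare separate. The right knuckle is at side-crop (250,352) and top-crop (612,487). Next I fit models to these silhouettes.

```bash
cat > fit.py <<'E'
from h import *
from scipy.optimize import minimize
import pickle
K=8
def cover(p,solids,roi):
    u0,v0,u1,v1=roi
    im=np.zeros(((v1-v0)*K,(u1-u0)*K),np.uint8)
    for S in solids:
        q=proj(p,S); q=((q-[u0,v0]+0.5)*K-0.5)
        h=cv2.convexHull((q*16).round().astype(np.int32))
        cv2.fillConvexPoly(im,h,255,shift=4)
    return cv2.resize(im,(u1-u0,v1-v0),interpolation=cv2.INTER_AREA)/255.
def box(a,b): return np.array([[x,y,z] for x in(a[0],b[0]) for y in(a[1],b[1]) for z in(a[2],b[2])],float)
def cyl(p0,p1,r,n=16):
    p0=np.array(p0,float);p1=np.array(p1,float);d=(p1-p0)/np.linalg.norm(p1-p0)
    e=np.cross(d,[0,0,1]);e/=np.linalg.norm(e);f=np.cross(d,e)
    a=np.linspace(0,2*np.pi,n,endpoint=False)
    c=r*(np.cos(a)[:,None]*e+np.sin(a)[:,None]*f)
    return np.vstack([p0+c,p1+c])
def pinsol():
    return [box((-.04,-.013,-.005),(0,.013,.005)),np.vstack([cyl((0,0,0),(.062,0,0),.005),cyl((.06,0,0),(.064,0,0),.004)])]
def place(sol,x,y,z,yaw):
    R=cv2.Rodrigues(np.array([0,0,yaw]))[0]
    return [s@R.T+[x,y,z] for s in sol]
E
python3 - <<'E'
from fit import *
s,t=pickle.load(open("st0.pkl","rb"))
def off(c,k,o): return (np.array(c)+.5)/k-.5+np.array(o)
for nm,a,b in (("tip",(262,147),(139,395)),("shoulder",(392,122),(139,294)),("tabend",(475,105),(140,234))):
    X,g=tri(s,off(a,6,(245,265)),t,off(b,6,(330,130))); print(nm,X.round(4),"gap",g.round(4))
def soft(p,roi):
    u0,v0,u1,v1=roi; f=p['frame'][v0:v1,u0:u1].astype(float); r=f[...,2]/(f[...,0]+1)
    return f,r
rs=(284,272,330,296); rt=(344,164,362,200)
obs=[]
for p,roi in((s,rs),(t,rt)):
    f,r=soft(p,roi); bg=np.median(r); fg=np.percentile(r,98 if p is s else 97); print('bg fg',bg,fg)
    obs.append(np.clip((r-bg-.08)/(fg-bg-.08),0,1))
def cost(P,which=(0,1),z=.005):
    c=0
    for i in which:
        p,roi=((s,rs),(t,rt))[i]
        c+=((cover(p,place(pinsol(),P[0],P[1],z,P[2]),roi)-obs[i])**2).sum()
    return c
X0=[0.44,-0.35,np.pi]
X0=list(tri(s,off((392,122),6,(245,265)),t,off((139,294),6,(330,130)))[0][:2])+[np.pi]
for w in((0,),(1,),(0,1)):
    r=minimize(cost,X0,args=(w,),method='Nelder-Mead',options=dict(initial_simplex=np.array([X0]+[np.array(X0)+d for d in ([.006,0,0],[0,.006,0],[0,0,.1])]),xatol=1e-5,fatol=1e-3)); print(w,r.x.round(4),r.fun)
r=minimize(lambda P:cost(P[:3],(0,1),P[3]),list(r.x)+[.005],method='Nelder-Mead',options=dict(initial_simplex=np.array([list(r.x)+[.005]]+[np.array(list(r.x)+[.005])+d for d in np.diag([.004,.004,.05,.01])]))); print('free z',r.x.round(4),r.fun)
E
```

```text
tip [ 0.5096 -0.3472  0.0062] gap 0.0008
shoulder [ 0.5732 -0.3485  0.006 ] gap 0.0017
tabend [ 0.6125 -0.3498  0.0076] gap 0.0003
bg fg 0.2732919254658385 0.8503197278911564
bg fg 0.18493150684931506 0.8686868686868687
(0,) [ 0.5727 -0.3473  3.1271] 9.88974945276416
(1,) [ 0.573  -0.3486  3.1174] 1.8729279396043692
(0, 1) [ 0.5729 -0.3479  3.127 ] 15.051734733892667
free z [ 0.5723 -0.348   3.1249  0.0062] 12.988473617204258
```

```bash
cat > board.py <<'E'
from fit import *
s,t=pickle.load(open("st0.pkl","rb"))
B=[box((-.215,-.23,0),(.215,.23,.018))]
rs=(208,130,385,250); rt=(172,95,315,225)
def mask(p,roi):
    u0,v0,u1,v1=roi; f=p['frame'][v0:v1,u0:u1].astype(float); r=f[...,1]/(f[...,0]+1)
    bg=np.percentile(r,15); return np.clip((r-bg-.1)/(.85-bg-.1),0,1),r
obs=[]
for p,roi in((s,rs),(t,rt)):
    m,r=mask(p,roi); obs.append(m)
def cost(P,which=(0,1),z=0):
    c=0
    for i in which:
        p,roi=((s,rs),(t,rt))[i]
        c+=np.minimum(np.abs(cover(p,place(B,P[0],P[1],z,P[2]),roi)-obs[i]),1)[(obs[i]>=0)].sum()
    return c
def off(c,k,o): return (np.array(c)+.5)/k-.5+np.array(o)
if __name__=="__main__":
    for i,m in enumerate(obs): cv2.imwrite(f"pics/bm{i}.png",cv2.resize((m*255).astype(np.uint8),None,fx=4,fy=4))
    c=[onz(t,off(q,5,(170,95)),.018) for q in ((44,80),(632,32),(688,573),(80,626))]
    for q in c: print(q.round(4))
    ce=np.mean(c,0); yaw=np.arctan2(*(c[0]-c[3])[[1,0]]); print(ce,yaw)
    X0=np.array([ce[0],ce[1],yaw])
    for w in((0,),(1,),(0,1)):
        r=minimize(cost,X0,args=(w,),method='Nelder-Mead',options=dict(initial_simplex=np.array([X0]+[X0+d for d in np.diag([.006,.006,.03])]),xatol=1e-5,fatol=1e-3)); print(w,r.x.round(4),r.fun)
E
python3 board.py
```

```text
[0.8357 0.3242 0.018 ]
[ 0.8771 -0.1327  0.018 ]
[ 0.4541 -0.1728  0.018 ]
[0.4109 0.2824 0.018 ]
[0.64444488 0.07525152 0.018     ] 0.09809770772075932
(0,) [0.6477 0.0857 0.0888] 928.044158724581
(1,) [0.6455 0.0765 0.0953] 114.91829680279855
(0, 1) [0.6463 0.0779 0.0941] 1252.813944035277
```

```bash
python3 - <<'E'
from h import *;import pickle
s,t=pickle.load(open("st0.pkl","rb"))
crop(s,240,198,305,238,12,"pics/s_kn.png")
crop(t,270,160,315,215,10,"pics/t_kn.png")
E
```

```text
(no output)
```

View pics/s_kn.png

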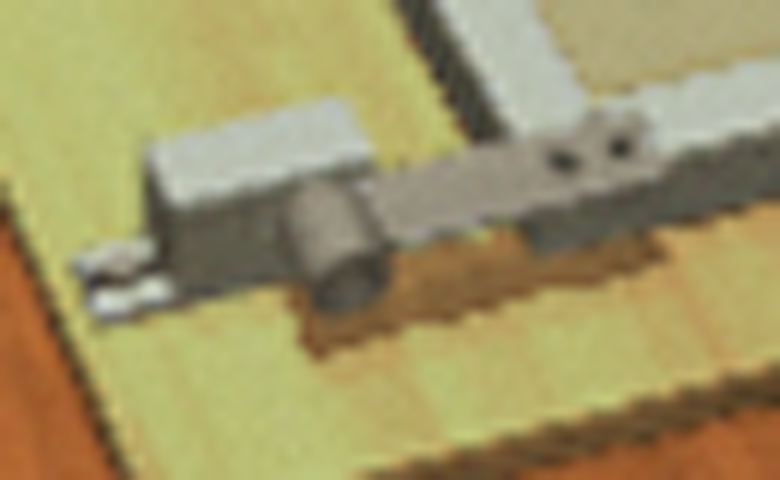

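View pics/t_kn.png

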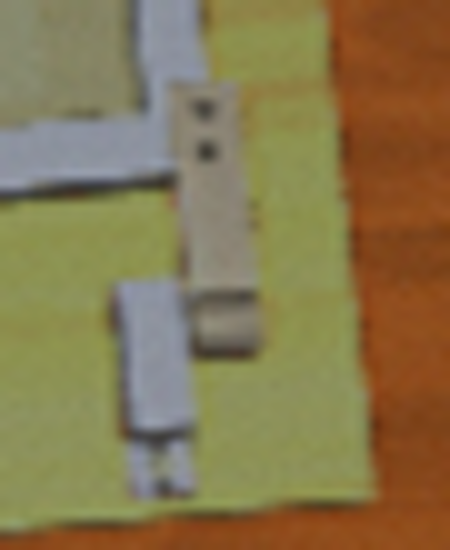

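```bash
python3 - <<'E'
from board import *
for nm,a,b in (("nr",(190,444),(688,573)),("fr",(683,316),(632,32)),("nl",(40,97),(80,626))):
    X,g=tri(s,off(a,4,(205,130)),t,off(b,5,(170,95))); print(nm,X.round(4),"gap",g.round(4), onz(s,off(a,4,(205,130)),.018).round(4))
X,g=tri(s,off((352,283),12,(240,198)),t,off((262,324),10,(270,160))); print("mouth",X.round(4),g.round(4))
def toB(X,P):
    c,sn=np.cos(P[2]),np.sin(P[2]); d=X[:2]-np.array(P[:2]); return np.array([c*d[0]+sn*d[1],-sn*d[0]+c*d[1]])
for P in ([.6455,.0765,.0953],[.6444,.0753,.0981]):
    print(toB(X,P), 'block top corners:')
    # block top at z .018+.040=.058? corners in top crop
    for q in ((113,283),(180,283),(190,428),(128,433)): print(toB(onz(t,off(q,10,(270,160)),.064),P).round(4))
    for q in ((146,140),(338,97),(375,155),(180,207)): print('s',toB(onz(s,off(q,12,(240,198)),.064),P).round(4))
E
```

```text
nr [ 0.452  -0.1721  0.0239] gap 0.0028 [ 0.4517 -0.1673  0.018 ]
fr [ 0.8767 -0.1327  0.0209] gap 0.0012 [ 0.8793 -0.1302  0.018 ]
nl [0.4108 0.2813 0.0238] gap 0.0009 [0.4121 0.289  0.018 ]
mouth [ 0.5146 -0.1279  0.0475] 0.0004
[-0.14979676 -0.1909868 ] block top corners:
[-0.132  -0.1366]
[-0.1342 -0.1611]
[-0.1879 -0.1595]
[-0.1877 -0.1368]
s [-0.1886 -0.1405]
s [-0.1357 -0.1419]
s [-0.1342 -0.1649]
s [-0.1882 -0.166 ]
[-0.14911869 -0.18948013] block top corners:
[-0.1312 -0.1351]
[-0.1334 -0.1596]
[-0.1871 -0.1579]
[-0.1869 -0.1352]
s [-0.1878 -0.1388]
s [-0.1349 -0.1405]
s [-0.1335 -0.1635]
s [-0.1874 -0.1644]
```

```bash
cat > go.py <<'E'
import sys,numpy as np
from rig import observe
def info():
    o=observe(); R=np.array(o['tool_rot']); 
    print('t',round(o['time_s'],2),'tcp',np.round(o['position'],4),'yang',round(np.degrees(np.arctan2(R[1,1],R[0,1])),2),'tilt',np.round(R[:2,2],4),'F',np.round(o['ft_force'],2),'T',np.round(o['wrist_torque'],2),'w',round(o['grip_width'],4),'q',np.round(o['q'],1))
    return o,R
if __name__=="__main__":
    o,R=info(); a=list(map(float,sys.argv[1:]))
    print('slide',np.round(R.T@(np.array(a[:3])-o['position']),4))
    if len(a)>3:
        y=np.degrees(np.arctan2(R[1,1],R[0,1])); print('roll',round(-np.radians((a[3]-y+180)%360-180),4))
E
python3 go.py .595 -.3483 .12 89.1
```

```text
t 0.7 tcp [0.1253 0.5355 0.2313] yang 76.84 tilt [ 0. -0.] F [-0.64 -0.11 -0.12] T [ 0.01 -0.03  0.01] w 0.0854 q [ 64.5  21.8  74.3  -0.   83.9 -12.3]
slide [-0.6587 -0.7536  0.1113]
roll -0.214
```

```bash
python3 -m crank '{"slide":[[-0.015,-0.017,0],[-0.044,-0.050,0],[-0.074,-0.084,0],[-0.104,-0.118,0],[-0.134,-0.152,0],[-0.164,-0.186,0],[-0.194,-0.22,0],[-0.224,-0.254,0]],"roll":[-0.02,-0.04,-0.06,-0.08,-0.1,-0.12,-0.14,-0.16],"grip":[0.045,0.045,0.045,0.045,0.045,0.045,0.045,0.045]}' 40; python3 go.py .595 -.3483 .12 89.1
```

```text
time_s: 1.5
position: [0.286, 0.2356, 0.2316]
tool_rot: [[-0.998, 0.069, 0.001], [0.069, 0.998, 0.0], [-0.001, 0.0, -1.0]]
ft_force: [1.0, 0.7, -0.5]
grip_width: 0.0451
t 1.5 tcp [0.286  0.2356 0.2316] yang 86.07 tilt [0.0009 0.0003] F [ 0.96  0.69 -0.47] T [0.03 0.03 0.01] w 0.0451 q [ 21.    3.3  99.3  -0.   77.3 -65.1]
slide [-0.3482 -0.5614  0.1117]
roll -0.0529
```

```bash
python3 -m crank '{"slide":[[-0.023,-0.038,0],[-0.046,-0.076,0],[-0.07,-0.114,0],[-0.094,-0.152,0],[-0.118,-0.19,0],[-0.142,-0.228,0],[-0.165,-0.266,0],[-0.188,-0.304,0]],"roll":[-0.01,-0.02,-0.03,-0.04,-0.05,-0.053,-0.053,-0.053],"grip":[0.045,0.045,0.045,0.045,0.045,0.045,0.045,0.045]}'; python3 -m crank '{"slide":[[-0.02,-0.035,0.01],[-0.04,-0.07,0.03],[-0.06,-0.105,0.05],[-0.08,-0.14,0.07],[-0.1,-0.175,0.09],[-0.12,-0.21,0.1],[-0.14,-0.23,0.11],[-0.15,-0.245,0.11]],"roll":[0,0,0,0,0,0,0,0],"grip":[0.045,0.045,0.045,0.045,0.045,0.045,0.045,0.045]}'; python3 go.py .595 -.3483 .02 89.1
```

```text
time_s: 2.3
position: [0.4524, -0.0811, 0.2315]
tool_rot: [[-1.0, 0.017, 0.0], [0.017, 1.0, -0.0], [-0.0, -0.0, -1.0]]
ft_force: [0.7, 0.3, 0.2]
grip_width: 0.0449
time_s: 3.1
position: [0.5982, -0.328, 0.119]
tool_rot: [[-1.0, 0.018, -0.002], [0.018, 1.0, 0.002], [0.002, 0.002, -1.0]]
ft_force: [0.1, 1.1, -1.1]
grip_width: 0.0448
t 3.1 tcp [ 0.5982 -0.328   0.119 ] yang 88.99 tilt [-0.0021  0.0017] F [ 0.1   1.12 -1.09] T [ 0.03  0.01 -0.02] w 0.0448 q [ -38.7   40.1   60.2    0.    79.8 -127.6]
slide [ 0.0026 -0.0205  0.099 ]
roll -0.002
```

```bash
python3 -m crank '{"slide":[[0.001,-0.007,0.01],[0.002,-0.014,0.03],[0.003,-0.02,0.05],[0.003,-0.02,0.07],[0.003,-0.02,0.075],[0.003,-0.02,0.075],[0.003,-0.02,0.075],[0.003,-0.02,0.075]],"roll":[0,0,0,0,0,0,0,0],"grip":[0.045,0.045,0.045,0.045,0.045,0.045,0.045,0.045]}'; python3 go.py .595 -.3483 .005 89.1; python3 - <<'E'
from rig import get_image
from h import *
s=get_image("side");t=get_image("top")
crop(s,255,235,375,315,6,"pics/s_g1.png");crop(t,315,130,405,220,6,"pics/t_g1.png")
E
```

```text
time_s: 3.9
position: [0.5948, -0.3467, 0.0476]
tool_rot: [[-1.0, 0.017, 0.002], [0.017, 1.0, -0.001], [-0.002, -0.001, -1.0]]
ft_force: [0.7, -0.7, 0.9]
grip_width: 0.0452
t 3.9 tcp [ 0.5948 -0.3467  0.0476] yang 89.05 tilt [ 0.0016 -0.0013] F [ 0.74 -0.73  0.88] T [ 0.   -0.04  0.04] w 0.0452 q [ -40.1   44.6   63.7   -0.    71.6 -129.1]
slide [-0.0002 -0.0015  0.0426]
roll -0.0008
```

View pics/s_g1.png

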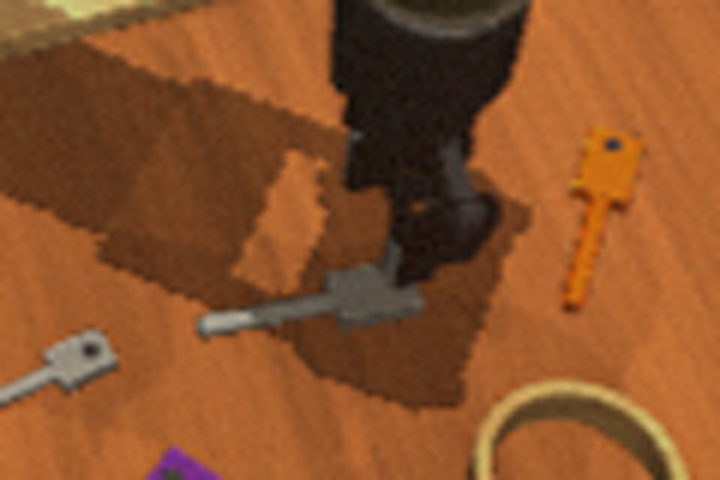

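View pics/t_g1.png

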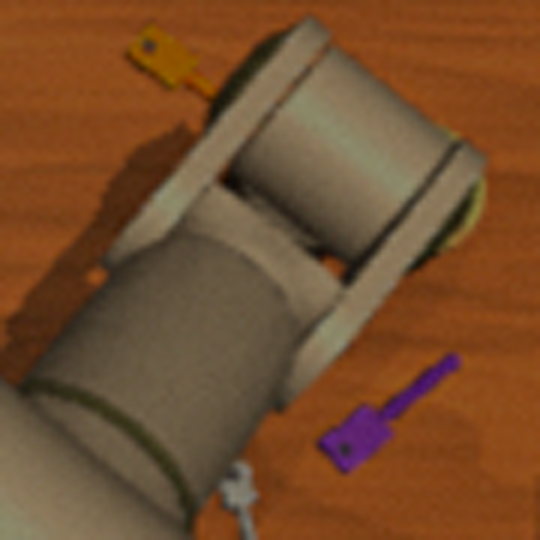

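```bash
python3 -m crank '{"slide":[[0,-0.001,0.01],[0,-0.001,0.02],[0,-0.001,0.03],[0,-0.001,0.036],[0,-0.001,0.039],[0,-0.001,0.041],[0,-0.001,0.041],[0,-0.001,0.041]],"roll":[0,0,0,0,0,0,0,0],"grip":[0.04,0.036,0.036,0.036,0.036,0.036,0.036,0.036]}'; python3 go.py .595 -.3483 .003 89.1
```

```text
time_s: 4.8
position: [0.5945, -0.3477, 0.0057]
tool_rot: [[-1.0, 0.017, 0.0], [0.017, 1.0, -0.0], [-0.0, -0.0, -1.0]]
ft_force: [0.7, -0.1, 0.3]
grip_width: 0.0361
t 4.8 tcp [ 0.5945 -0.3477  0.0057] yang 89.04 tilt [ 0.0004 -0.0004] F [ 0.66 -0.06  0.34] T [-0.02  0.03  0.06] w 0.0361 q [ -40.1   47.3   65.5   -0.    67.2 -129.2]
slide [-0.0005 -0.0006  0.0027]
roll -0.0011
```

```bash
python3 -m crank '{"slide":[[0,0,0.001],[0,0,0.002],[0,0,0.003],[0,0,0.004],[0,0,0.004],[0,0,0.004],[0,0,0.004],[0,0,0.004]],"roll":[0,0,0,0,0,0,0,0],"grip":[0.033,0.031,0.031,0.031,0.031,0.031,0.031,0.031]}'; python3 go.py .595 -.3483 .003 89.1
```

```text
time_s: 5.6
position: [0.5943, -0.3475, 0.0012]
tool_rot: [[-1.0, 0.017, -0.0], [0.017, 1.0, 0.0], [0.0, 0.0, -1.0]]
ft_force: [-0.1, -0.6, -0.8]
grip_width: 0.031
t 5.6 tcp [ 0.5943 -0.3475  0.0012] yang 89.04 tilt [-0.0002  0.0003] F [-0.08 -0.65 -0.77] T [-0.08 -0.05 -0.01] w 0.031 q [ -40.1   47.6   65.6    0.    66.7 -129.2]
slide [-0.0007 -0.0008 -0.0018]
roll -0.0011
```

```bash
python3 -m crank '{"slide":[[0,0,0.0005],[0,0,0.001],[0,0,0.001],[0,0,0.001],[0,0,0.001],[0,0,0.001],[0,0,0.001],[0,0,0.001]],"roll":[0,0,0,0,0,0,0,0],"grip":[0.028,0.026,0.022,0.02,0.02,0.02,0.02,0.02]}' 70; python3 go.py .595 -.3483 .003 89.1
```

```text
time_s: 6.4
position: [0.5946, -0.3478, 0.0011]
tool_rot: [[-1.0, 0.017, 0.001], [0.017, 1.0, -0.001], [-0.001, -0.001, -1.0]]
ft_force: [-0.1, -0.5, 5.9]
grip_width: 0.0238
t 6.4 tcp [ 0.5946 -0.3478  0.0011] yang 89.04 tilt [ 0.0007 -0.0006] F [-0.14 -0.46  5.89] T [-0.01  0.22 -0.02] w 0.0238 q [ -40.1   47.7   65.6   -0.    66.7 -129.2]
slide [-0.0005 -0.0005 -0.0019]
roll -0.0011
```

```bash
python3 -m crank '{"slide":[[0,0,-0.003],[0,0,-0.01],[0,0,-0.02],[0,0,-0.035],[0,0,-0.05],[0,0,-0.06],[0,0,-0.06],[0,0,-0.06]],"roll":[0,0,0,0,0,0,0,0],"grip":[0.02,0.02,0.02,0.02,0.02,0.02,0.02,0.02]}' ; python3 go.py .6 -.2 .1 5.4; python3 - <<'E'
from rig import get_image
from h import *
s=get_image("side")
crop(s,255,215,375,315,6,"pics/s_g2.png")
E
```

```text
time_s: 7.2
position: [0.5943, -0.3476, 0.0603]
tool_rot: [[-1.0, 0.017, -0.0], [0.017, 1.0, 0.0], [0.0, 0.0, -1.0]]
ft_force: [-0.2, 0.2, -1.4]
grip_width: 0.0234
t 7.2 tcp [ 0.5943 -0.3476  0.0603] yang 89.03 tilt [-0.0001  0.    ] F [-0.22  0.19 -1.43] T [-0.06 -0.05  0.01] w 0.0234 q [ -40.1   43.8   62.9   -0.    73.3 -129.2]
slide [-0.0033  0.1476 -0.0396]
roll 1.4597
```

View pics/s_g2.png

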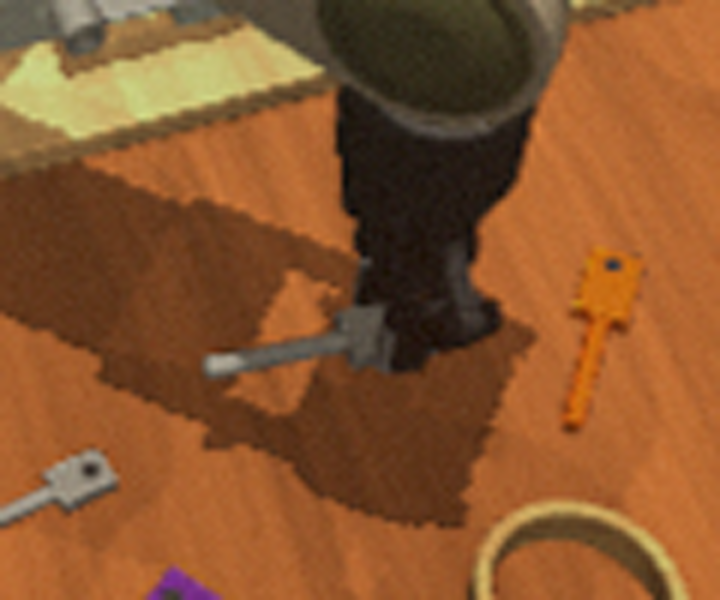

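```bash
python3 - <<'E'
from fit import *
s,t=pickle.load(open("st0.pkl","rb"))
def off(c,k,o): return (np.array(c)+.5)/k-.5+np.array(o)
# intersect with plane y=const along the pin
def ony(p,uv,y):
    d=ray(p,uv); return np.array(p['xyz'])+d*(y-p['xyz'][1])/d[1]
for nm,u,y in (("tip0",off((262,147),6,(245,265)),-.347),("sh0",off((392,122),6,(245,265)),-.348),("tip1",off((208,365),6,(255,215)),-.347),("sh1",off((341,342),6,(255,215)),-.348)):
    print(nm,u.round(2),ony(s,u,y).round(4))
E
```

```text
tip0 [288.25 289.08] [ 0.5101 -0.347   0.0059]
sh0 [309.92 284.92] [ 0.5726 -0.348   0.0052]
tip1 [289.25 275.42] [ 0.5082 -0.347   0.0711]
sh1 [311.42 271.58] [ 0.5695 -0.348   0.0691]
```

```bash
python3 - <<'E'
from fit import *
from rig import get_image
s=get_image("side"); pickle.dump(s,open("s_lift.pkl","wb"))
roi=(284,258,318,285)
u0,v0,u1,v1=roi
f=s['frame'][v0:v1,u0:u1].astype(float); r=f[...,2]/(f[...,0]+1)
print(np.percentile(r,[10,50,90,97]))
w=np.ones_like(r); 
o=np.clip((r-.4)/(.8-.4),0,1)
# exclude columns beyond tab-start pads
c=255+ (382/6); w[:, int(c)-u0-3:]=0
cv2.imwrite("pics/m1.png",cv2.resize(np.hstack([o*w,w])*255,None,fx=8,fy=8))
def solid(P):
    x,z,pit=P
    R=cv2.Rodrigues(np.array([0,0,np.radians(179.03)]))[0]@cv2.Rodrigues(np.array([0,-pit,0.]))[0]
    return [q@R.T+[x,-.3476+.0003,z] for q in pinsol()]
def cost(P): return (w*(cover(s,solid(P),roi)-o)**2).sum()
X0=np.array([.5725,.066,0.])
r_=minimize(cost,X0,method='Nelder-Mead',options=dict(initial_simplex=np.array([X0]+[X0+d for d in np.diag([.004,.004,.05])]),xatol=1e-5,fatol=1e-3));print(r_.x.round(4),r_.fun)
for z in (.0635,.065,.067,.069): 
    q=minimize(lambda P:cost([P[0],z,P[1]]),[.5725,0],method='Nelder-Mead',options=dict(initial_simplex=[[.57,0],[.574,0],[.57,.05]])); print(z,q.x.round(4),q.fun)
E
```

```text
[0.24770642 0.28070175 0.77851038 0.8304831 ]
[ 0.5721  0.0682 -0.0145] 8.38541819585526
0.0635 [0.5726 0.0879] 18.073781408848284
0.065 [0.5727 0.0609] 13.401513450081621
0.067 [0.572 0.016] 9.102197142245451
0.069 [ 0.5717 -0.024 ] 8.791310747363108[ WARN:0@1.578] global loadsave.cpp:1063 imwrite_ Unsupported depth image for selected encoder is fallbacked to CV_8U.
```

View pics/m1.png

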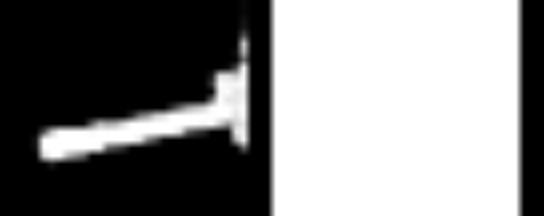

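```bash
python3 -m crank '{"slide":[[0.006,0.01,0],[0.012,0.02,0],[0.018,0.03,0],[0.025,0.04,0],[0.03,0.05,0],[0.036,0.06,0],[0.042,0.07,0],[0.048,0.08,0]],"roll":[0.14,0.28,0.42,0.56,0.7,0.84,0.98,1.12],"grip":[0.02,0.02,0.02,0.02,0.02,0.02,0.02,0.02]}' ; python3 go.py .5232 -.2224 .038 5.33
```

```text
time_s: 8.1
position: [0.5472, -0.2663, 0.0597]
tool_rot: [[-0.415, 0.91, -0.001], [0.91, 0.415, 0.001], [0.001, -0.001, -1.0]]
ft_force: [-0.1, -0.2, -1.5]
grip_width: 0.0237
t 8.1 tcp [ 0.5472 -0.2663  0.0597] yang 24.53 tilt [-0.001   0.0007] F [-0.13 -0.19 -1.47] T [-0.   -0.01 -0.02] w 0.0237 q [-37.1  37.   78.   -0.   65.  -61.6]
slide [ 0.0499 -0.0036  0.0217]
roll 0.3352
```

```bash
python3 -m crank '{"slide":[[0.012,-0.001,0.005],[0.024,-0.002,0.01],[0.036,-0.003,0.015],[0.05,-0.003,0.018],[0.05,-0.003,0.018],[0.05,-0.003,0.018],[0.05,-0.003,0.018],[0.05,-0.003,0.018]],"roll":[0.11,0.22,0.335,0.335,0.335,0.335,0.335,0.335],"grip":[0.02,0.02,0.02,0.02,0.02,0.02,0.02,0.02]}' ; python3 go.py .5232 -.2224 .038 5.33;  python3 - <<'E'
from rig import get_image
from h import *
s=get_image("side");t=get_image("top")
crop(s,225,185,345,275,6,"pics/s_g3.png");crop(t,250,140,370,230,6,"pics/t_g3.png")
E
```

```text
time_s: 8.9
position: [0.5243, -0.2234, 0.0424]
tool_rot: [[-0.099, 0.995, 0.0], [0.995, 0.099, -0.0], [-0.0, 0.0, -1.0]]
ft_force: [0.0, -0.7, -1.4]
grip_width: 0.0241
t 8.9 tcp [ 0.5243 -0.2234  0.0424] yang 5.65 tilt [ 0.0005 -0.0004] F [ 0.04 -0.74 -1.38] T [-0.04  0.03 -0.04] w 0.0241 q [-35.   35.2  85.8  -0.   59.  -40.6]
slide [ 0.0011 -0.001   0.0044]
roll 0.0056
```

View pics/s_g3.png

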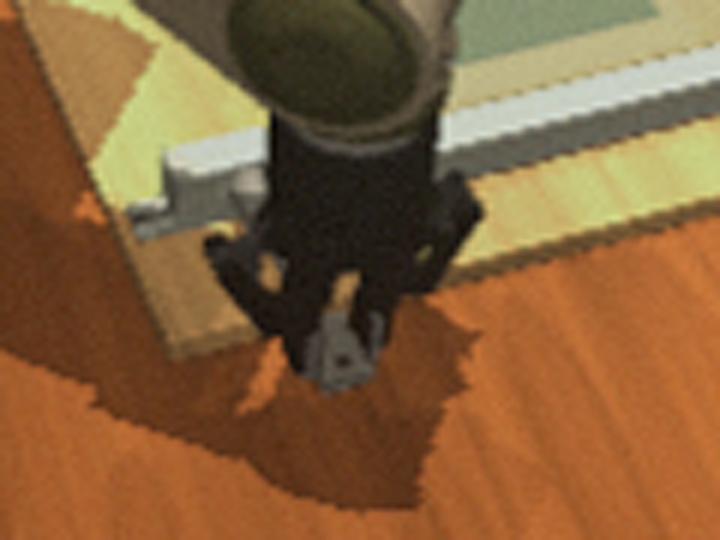

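View pics/t_g3.png

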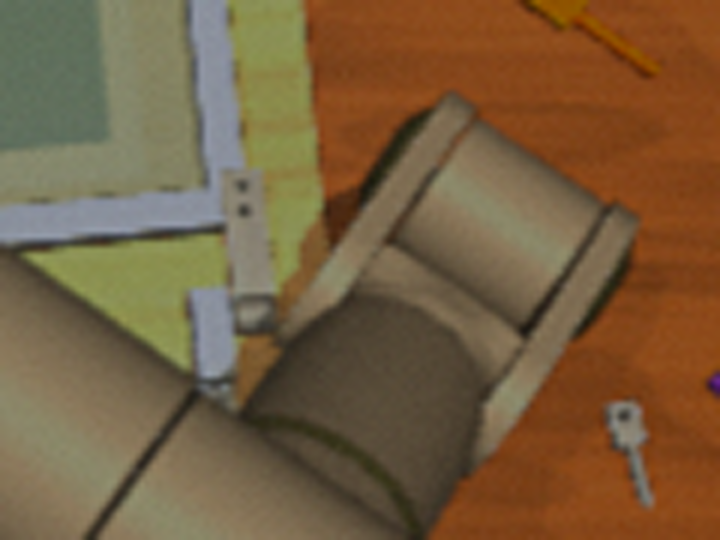

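```bash
python3 -m crank '{"slide":[[0.001,-0.001,0.005],[0.001,-0.001,0.012],[0.001,-0.001,0.018],[0.001,-0.001,0.02],[0.001,-0.001,0.02],[0.001,-0.001,0.02],[0.001,-0.001,0.02],[0.001,-0.001,0.02]],"roll":[0.005,0.005,0.005,0.005,0.005,0.005,0.005,0.005],"grip":[0.02,0.02,0.02,0.02,0.02,0.02,0.02,0.02]}' ; python3 go.py .5232 -.2224 .020 5.33; python3 -m crank '{"slide":[[0,0,0.0005],[0,0,0.001],[0,0,0.0015],[0,0,0.002],[0,0,0.0025],[0,0,0.003],[0,0,0.003],[0,0,0.003]],"roll":[0,0,0,0,0,0,0,0],"grip":[0.02,0.02,0.02,0.02,0.02,0.02,0.02,0.02]}'; python3 go.py .5232 -.2224 .020 5.33
```

```text
time_s: 9.8
position: [0.523, -0.2219, 0.0225]
tool_rot: [[-0.094, 0.996, 0.0], [0.996, 0.094, -0.0], [-0.0, 0.0, -1.0]]
ft_force: [0.1, -0.3, -0.6]
grip_width: 0.0239
t 9.8 tcp [ 0.523  -0.2219  0.0225] yang 5.39 tilt [ 0.0004 -0.0003] F [ 0.05 -0.35 -0.55] T [-0.   -0.02 -0.01] w 0.0239 q [-34.9  36.7  87.   -0.   56.2 -40.3]
slide [-0.0005  0.0002  0.0025]
roll 0.001
time_s: 10.6
position: [0.5229, -0.2218, 0.0193]
tool_rot: [[-0.094, 0.996, -0.0], [0.996, 0.094, -0.0], [0.0, -0.0, -1.0]]
ft_force: [0.3, 0.5, -1.2]
grip_width: 0.0241
t 10.6 tcp [ 0.5229 -0.2218  0.0193] yang 5.39 tilt [-0. -0.] F [ 0.26  0.49 -1.2 ] T [-0.04 -0.04  0.01] w 0.0241 q [-34.9  37.   87.2  -0.   55.8 -40.3]
slide [-0.0006  0.0003 -0.0007]
roll 0.001
```

Not touching yet at TCP z 0.0193; go on slowly.

```bash
python3 -m crank '{"slide":[[0,0,0.0005],[0,0,0.001],[0,0,0.0015],[0,0,0.002],[0,0,0.0025],[0,0,0.0025],[0,0,0.0025],[0,0,0.0025]],"roll":[0,0,0,0,0,0,0,0],"grip":[0.02,0.02,0.02,0.02,0.02,0.02,0.02,0.02]}'; python3 go.py .5232 -.2224 .020 5.33;python3 -m crank '{"slide":[[0,0,0.0005],[0,0,0.001],[0,0,0.0015],[0,0,0.0015],[0,0,0.0015],[0,0,0.0015],[0,0,0.0015],[0,0,0.0015]],"roll":[0,0,0,0,0,0,0,0],"grip":[0.02,0.02,0.02,0.02,0.02,0.02,0.02,0.02]}'; python3 go.py .5232 -.2224 .020 5.33
```

```text
time_s: 11.4
position: [0.523, -0.222, 0.0172]
tool_rot: [[-0.094, 0.996, 0.001], [0.996, 0.094, -0.0], [-0.0, 0.001, -1.0]]
ft_force: [-1.4, -0.9, 4.9]
grip_width: 0.0236
t 11.4 tcp [ 0.523  -0.222   0.0172] yang 5.38 tilt [ 0.0006 -0.0004] F [-1.37 -0.93  4.95] T [0.32 0.21 0.03] w 0.0236 q [-34.9  37.2  87.2  -0.   55.5 -40.3]
slide [-0.0004  0.0001 -0.0028]
roll 0.001
time_s: 12.2
position: [0.5231, -0.2221, 0.0162]
tool_rot: [[-0.094, 0.996, 0.001], [0.996, 0.094, -0.001], [-0.001, 0.001, -1.0]]
ft_force: [-1.8, -0.3, 9.1]
grip_width: 0.0237
t 12.2 tcp [ 0.5231 -0.2221  0.0162] yang 5.38 tilt [ 0.0009 -0.0006] F [-1.76 -0.31  9.06] T [0.46 0.36 0.13] w 0.0237 q [-34.9  37.3  87.3   0.   55.4 -40.3]
slide [-0.0003  0.     -0.0038]
roll 0.0009
```

```bash
python3 -m crank '{"slide":[[0,0,-0.008],[0,0,-0.016],[0,0,-0.0241],[0,0,-0.0241],[0.002,0,-0.0241],[0.004,0,-0.0241],[0.005,0,-0.0241],[0.005,0,-0.0241]],"roll":[0,0,0,0,0,0,0,0],"grip":[0.02,0.02,0.02,0.02,0.02,0.02,0.02,0.02]}'; python3 go.py .5222 -.2124 .0395 5.33;python3 -m crank '{"slide":[[0.001,0,0],[0.002,0,0],[0.003,0,0],[0.004,0,0],[0.005,0,0],[0.006,0,0],[0.006,0,0],[0.006,0,0]],"roll":[0,0,0,0,0,0,0,0],"grip":[0.02,0.02,0.02,0.02,0.02,0.02,0.02,0.02]}'; python3 go.py .5222 -.2124 .0395 5.33
```

```text
time_s: 13.0
position: [0.5223, -0.2166, 0.0392]
tool_rot: [[-0.094, 0.996, -0.0], [0.996, 0.094, 0.0], [0.0, -0.0, -1.0]]
ft_force: [0.1, 0.2, -0.8]
grip_width: 0.0238
t 13.0 tcp [ 0.5223 -0.2166  0.0392] yang 5.4 tilt [-0.0005  0.0003] F [ 0.13  0.2  -0.79] T [-0.01 -0.02  0.01] w 0.0238 q [-34.5  35.2  86.6  -0.   58.2 -39.9]
slide [ 0.0042  0.0003 -0.0003]
roll 0.0012
time_s: 13.8
position: [0.5223, -0.2114, 0.0397]
tool_rot: [[-0.094, 0.996, 0.001], [0.996, 0.094, -0.001], [-0.001, 0.001, -1.0]]
ft_force: [1.6, -3.3, -1.7]
grip_width: 0.0237
t 13.8 tcp [ 0.5223 -0.2114  0.0397] yang 5.38 tilt [ 0.0011 -0.001 ] F [ 1.63 -3.35 -1.68] T [-0.69 -0.3  -0.13] w 0.0237 q [-34.1  34.9  87.   -0.   57.9 -39.4]
slide [-0.001  -0.0001  0.0002]
roll 0.0008
```

```bash
python3 -m crank '{"slide":[[-0.001,0.0008,0.0003],[-0.001,0.0015,0.0007],[0,0.0015,0.0007],[0.0007,0.0015,0.0007],[0.0014,0.0015,0.0007],[0.002,0.0015,0.0007],[0.002,0.0015,0.0007],[0.002,0.0015,0.0007]],"roll":[0,0,0,0,0,0,0,0],"grip":[0.02,0.02,0.02,0.02,0.02,0.02,0.02,0.02]}'; python3 go.py .5222 -.2124 .0395 5.33
```

```text
time_s: 14.6
position: [0.5234, -0.2088, 0.0388]
tool_rot: [[-0.094, 0.996, 0.001], [0.996, 0.094, -0.0], [-0.0, 0.001, -1.0]]
ft_force: [1.4, -3.5, -0.0]
grip_width: 0.0238
t 14.6 tcp [ 0.5234 -0.2088  0.0388] yang 5.38 tilt [ 0.0006 -0.0002] F [ 1.44 -3.51 -0.03] T [-0.52 -0.38 -0.15] w 0.0238 q [-33.8  35.   87.    0.   57.9 -39.2]
slide [-0.0035 -0.0015 -0.0007]
roll 0.0009
```

```bash
python3 -m crank '{"slide":[[0,0.0007,-0.0002],[0,0.0014,-0.0003],[0.0007,0.0015,-0.0003],[0.0014,0.0015,-0.0003],[0.002,0.0015,-0.0003],[0.002,0.0015,-0.0003],[0.002,0.0015,-0.0003],[0.002,0.0015,-0.0003]],"roll":[0,0,0,0,0,0,0,0],"grip":[0.02,0.02,0.02,0.02,0.02,0.02,0.02,0.02]}'; python3 go.py .5222 -.2124 .0395 5.33
```

```text
time_s: 15.4
position: [0.5244, -0.2064, 0.039]
tool_rot: [[-0.094, 0.996, -0.0], [0.996, 0.094, 0.0], [0.0, -0.0, -1.0]]
ft_force: [0.2, 1.0, -0.5]
grip_width: 0.0241
t 15.4 tcp [ 0.5244 -0.2064  0.039 ] yang 5.39 tilt [-0.0003  0.0003] F [ 0.2  1.  -0.5] T [ 0.13 -0.02  0.01] w 0.0241 q [-33.5  35.   87.    0.   58.  -38.9]
slide [-0.0057 -0.0027 -0.0005]
roll 0.0011
```

```bash
python3 -m crank '{"slide":[[0.001,0,0],[0.002,0,0],[0.003,0,0],[0.004,0,0],[0.005,0,0],[0.006,0,0],[0.006,0,0],[0.006,0,0]],"roll":[0,0,0,0,0,0,0,0],"grip":[0.02,0.02,0.02,0.02,0.02,0.02,0.02,0.02]}'; python3 go.py .5222 -.2124 .0395 5.33
```

```text
time_s: 16.2
position: [0.5239, -0.2005, 0.039]
tool_rot: [[-0.094, 0.996, -0.0], [0.996, 0.094, 0.0], [0.0, -0.0, -1.0]]
ft_force: [0.7, 0.7, 0.4]
grip_width: 0.0237
t 16.2 tcp [ 0.5239 -0.2005  0.039 ] yang 5.38 tilt [-0.0001  0.0003] F [0.7  0.71 0.38] T [0.19 0.   0.01] w 0.0237 q [-33.   34.8  87.4   0.   57.7 -38.4]
slide [-0.0117 -0.0028 -0.0005]
roll 0.0009
```

```bash
python3 -m crank '{"slide":[[0.0015,0,-0.0002],[0.003,0,-0.0002],[0.0045,0,-0.0002],[0.006,0,-0.0002],[0.0075,0,-0.0002],[0.009,0,-0.0002],[0.009,0,-0.0002],[0.009,0,-0.0002]],"roll":[0,0,0,0,0,0,0,0],"grip":[0.02,0.02,0.02,0.02,0.02,0.02,0.02,0.02]}'; python3 go.py .5222 -.2124 .0395 5.33; python3 - <<'E'
from rig import get_image
from h import *
s=get_image("side");t=get_image("top")
crop(s,225,165,345,255,6,"pics/s_g4.png");crop(t,250,140,370,230,6,"pics/t_g4.png")
E
```

```text
time_s: 17.0
position: [0.523, -0.1916, 0.0392]
tool_rot: [[-0.094, 0.996, -0.0], [0.996, 0.094, 0.0], [0.0, -0.0, -1.0]]
ft_force: [-0.1, 1.0, -0.9]
grip_width: 0.0242
t 17.0 tcp [ 0.523  -0.1916  0.0392] yang 5.39 tilt [-0.0002  0.0002] F [-0.15  0.97 -0.86] T [0.07 0.01 0.02] w 0.0242 q [-32.3  34.5  88.1   0.   57.4 -37.7]
slide [-0.0207 -0.0028 -0.0003]
roll 0.001
```

View pics/s_g4.png

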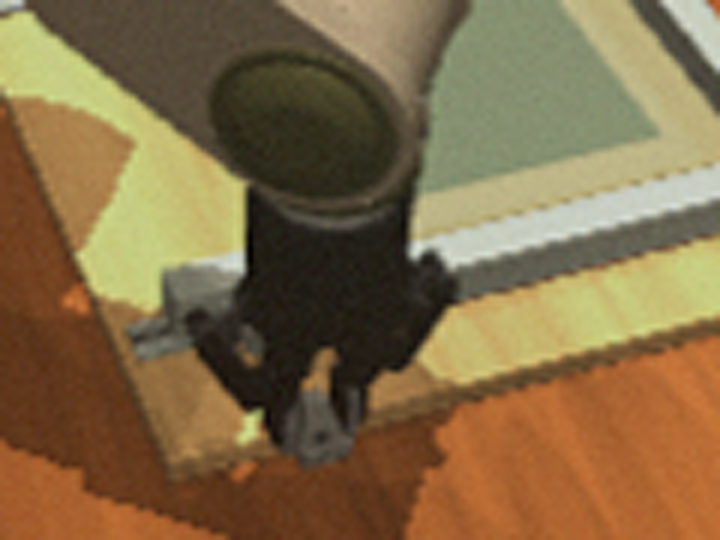

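View pics/t_g4.png

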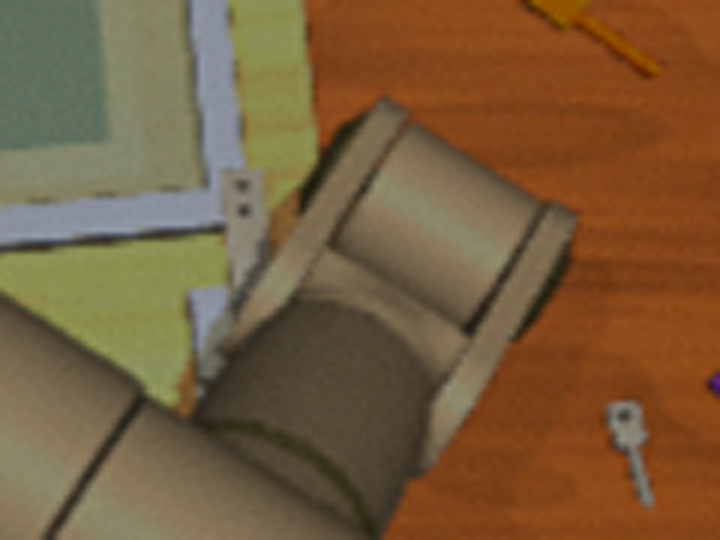

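```bash
python3 -m crank '{"slide":[[0,-0.0013,0],[0,-0.0026,0],[0,-0.004,0],[0,-0.0054,0],[0,-0.0068,0],[0,-0.0082,0],[0,-0.009,0],[0,-0.009,0]],"roll":[0,0,0,0,0,0,0,0],"grip":[0.02,0.02,0.02,0.02,0.02,0.02,0.02,0.02]}'; python3 go.py .514 -.1924 .0392 5.33
```

```text
time_s: 17.9
position: [0.5139, -0.1925, 0.0392]
tool_rot: [[-0.094, 0.996, -0.0], [0.996, 0.094, 0.0], [0.0, -0.0, -1.0]]
ft_force: [2.9, 0.7, -0.6]
grip_width: 0.0233
t 17.9 tcp [ 0.5139 -0.1925  0.0392] yang 5.39 tilt [-0.0003  0.    ] F [ 2.9   0.72 -0.57] T [ 0.16 -0.24 -0.17] w 0.0233 q [-32.9  33.9  89.4  -0.   56.6 -38.3]
slide [0.0001 0.0001 0.    ]
roll 0.001
```

```bash
python3 -m crank '{"slide":[[0.001,0,0],[0.0025,0,0],[0.004,0,0],[0.005,0,0],[0.006,0,0],[0.007,0,0],[0.0075,0,0],[0.0075,0,0]],"roll":[0,0,0,0,0,0,0,0],"grip":[0.02,0.02,0.02,0.02,0.02,0.02,0.02,0.02]}'; python3 go.py .514 -.1924 .0392 5.33
```

```text
time_s: 18.7
position: [0.5136, -0.1857, 0.0394]
tool_rot: [[-0.094, 0.996, 0.001], [0.996, 0.094, -0.001], [-0.001, 0.0, -1.0]]
ft_force: [1.1, -5.0, -0.5]
grip_width: 0.0236
t 18.7 tcp [ 0.5136 -0.1857  0.0394] yang 5.39 tilt [ 0.0006 -0.0014] F [ 1.09 -4.97 -0.49] T [-0.75 -0.22 -0.05] w 0.0236 q [-32.3  33.7  89.9  -0.1  56.3 -37.6]
slide [-0.0067 -0.0002  0.0002]
roll 0.0011
```

```bash
python3 -m crank '{"slide":[[0,-0.0003,0],[0,-0.0006,0],[0,-0.0009,0],[0,-0.0012,0],[0,-0.0015,0],[0,-0.0015,0],[0,-0.0015,0],[0,-0.0015,0]],"roll":[0,0,0,0,0,0,0,0],"grip":[0.02,0.02,0.02,0.02,0.02,0.02,0.02,0.02]}'; python3 go.py .514 -.1924 .0392 5.33
```

```text
time_s: 19.5
position: [0.5119, -0.1851, 0.0392]
tool_rot: [[-0.094, 0.996, -0.0], [0.996, 0.094, 0.0], [0.0, 0.0, -1.0]]
ft_force: [2.2, -1.0, 0.4]
grip_width: 0.0243
t 19.5 tcp [ 0.5119 -0.1851  0.0392] yang 5.39 tilt [-0.      0.0002] F [ 2.22 -0.98  0.41] T [-0.15 -0.47 -0.15] w 0.0243 q [-32.3  33.6  90.2   0.   56.2 -37.7]
slide [-0.0075  0.0014  0.    ]
roll 0.001
```

```bash
python3 -m crank '{"slide":[[0.0003,-0.0002,0],[0.0006,-0.0004,0],[0.0009,-0.0005,0],[0.0012,-0.0005,0],[0.0016,-0.0005,0],[0.002,-0.0005,0],[0.002,-0.0005,0],[0.002,-0.0005,0]],"roll":[0,0,0,0,0,0,0,0],"grip":[0.02,0.02,0.02,0.02,0.02,0.02,0.02,0.02]}'; python3 go.py .514 -.1924 .0392 5.33
```

```text
time_s: 20.3
position: [0.5112, -0.1832, 0.0392]
tool_rot: [[-0.094, 0.996, -0.0], [0.996, 0.094, 0.0], [0.0, -0.0, -1.0]]
ft_force: [3.4, -1.0, 0.1]
grip_width: 0.024
t 20.3 tcp [ 0.5112 -0.1832  0.0392] yang 5.39 tilt [-0.0001  0.0001] F [ 3.36 -0.96  0.11] T [-0.11 -0.38 -0.2 ] w 0.024 q [-32.2  33.5  90.4   0.   56.1 -37.6]
slide [-0.0095  0.0019  0.    ]
roll 0.001
```

```bash
python3 -m crank '{"slide":[[0.0006,0,0],[0.0012,0,0],[0.0018,0,0],[0.0024,0,0],[0.003,0,0],[0.0036,0,0],[0.004,0,0],[0.004,0,0]],"roll":[0,0,0,0,0,0,0,0],"grip":[0.02,0.02,0.02,0.02,0.02,0.02,0.02,0.02]}'; python3 go.py .514 -.1924 .0392 5.33
```

```text
time_s: 21.1
position: [0.5108, -0.1792, 0.0392]
tool_rot: [[-0.094, 0.996, -0.0], [0.996, 0.094, 0.0], [0.0, -0.0, -1.0]]
ft_force: [1.9, -0.4, 0.6]
grip_width: 0.0237
t 21.1 tcp [ 0.5108 -0.1792  0.0392] yang 5.39 tilt [-0.0001  0.0001] F [ 1.93 -0.4   0.56] T [-0.09 -0.38 -0.21] w 0.0237 q [-31.9  33.4  90.7   0.   55.9 -37.3]
slide [-0.0135  0.0019  0.    ]
roll 0.001
```

```bash
python3 -m crank '{"slide":[[0.0012,0,-0.0002],[0.0024,0,-0.0002],[0.0036,0,-0.0002],[0.0048,0,-0.0002],[0.006,0,-0.0002],[0.0072,0,-0.0002],[0.008,0,-0.0002],[0.008,0,-0.0002]],"roll":[0,0,0,0,0,0,0,0],"grip":[0.02,0.02,0.02,0.02,0.02,0.02,0.02,0.02]}'; python3 go.py .514 -.1924 .0392 5.33
```

```text
time_s: 21.9
position: [0.51, -0.1711, 0.0394]
tool_rot: [[-0.094, 0.996, -0.0], [0.996, 0.094, 0.0], [0.0, -0.0, -1.0]]
ft_force: [1.9, 1.0, -0.1]
grip_width: 0.0241
t 21.9 tcp [ 0.51   -0.1711  0.0394] yang 5.39 tilt [-0.0002  0.0003] F [ 1.88  0.99 -0.05] T [ 0.04 -0.37 -0.13] w 0.0241 q [-31.2  33.1  91.2   0.   55.7 -36.6]
slide [-0.0216  0.002   0.0002]
roll 0.001
```

```bash
python3 -m crank '{"slide":[[0.0015,0,0],[0.003,0,0],[0.0045,0,0],[0.006,0,0],[0.0075,0,0],[0.009,0,0],[0.01,0,0],[0.01,0,0]],"roll":[0,0,0,0,0,0,0,0],"grip":[0.02,0.02,0.02,0.02,0.02,0.02,0.02,0.02]}'; python3 go.py .514 -.1924 .0392 5.33
```

```text
time_s: 22.7
position: [0.5091, -0.1611, 0.0394]
tool_rot: [[-0.094, 0.996, -0.0], [0.996, 0.094, 0.0], [0.0, -0.0, -1.0]]
ft_force: [1.8, 0.6, 0.6]
grip_width: 0.0236
t 22.7 tcp [ 0.5091 -0.1611  0.0394] yang 5.39 tilt [-0.0002  0.0002] F [1.83 0.58 0.64] T [ 0.07 -0.36 -0.13] w 0.0236 q [-30.3  32.8  91.9   0.   55.3 -35.7]
slide [-0.0316  0.0019  0.0002]
roll 0.0011
```

```bash
python3 - <<'E'
from rig import get_image
from h import *
s=get_image("side")
crop(s,225,165,345,255,6,"pics/s_g5.png")
E
```

```text
(no output)
```

View pics/s_g5.png

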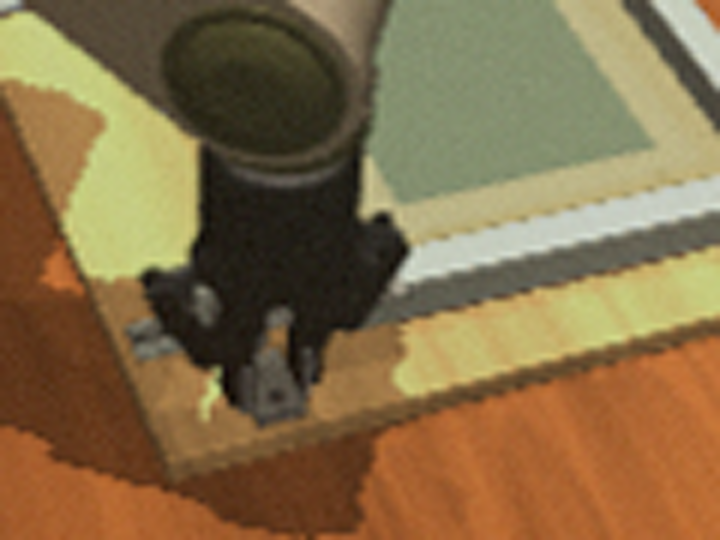

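```bash
python3 -m crank '{"slide":[[0.0015,0,0],[0.003,0,0],[0.0045,0,0],[0.006,0,0],[0.0075,0,0],[0.0085,0,0],[0.0085,0,0],[0.0085,0,0]],"roll":[0,0,0,0,0,0,0,0],"grip":[0.02,0.02,0.02,0.02,0.02,0.02,0.02,0.02]}'; python3 go.py .514 -.1924 .0392 5.33; python3 -m crank '{"slide":[[0.0003,0,0],[0.0006,0,0],[0.0009,0,0],[0.0012,0,0],[0.0015,0,0],[0.0018,0,0],[0.002,0,0],[0.002,0,0]],"roll":[0,0,0,0,0,0,0,0],"grip":[0.02,0.02,0.02,0.02,0.02,0.02,0.02,0.02]}'; python3 go.py .514 -.1924 .0392 5.33
```

```text
time_s: 23.55
position: [0.5083, -0.1527, 0.0394]
tool_rot: [[-0.094, 0.996, -0.0], [0.996, 0.094, 0.0], [0.0, -0.0, -1.0]]
ft_force: [2.1, 0.2, -0.5]
grip_width: 0.0235
t 23.55 tcp [ 0.5083 -0.1527  0.0394] yang 5.39 tilt [-0.0003  0.0004] F [ 2.14  0.23 -0.55] T [ 0.21 -0.27 -0.13] w 0.0235 q [-29.5  32.6  92.4   0.   55.  -34.9]
slide [-0.0401  0.002   0.0002]
roll 0.001
time_s: 24.35
position: [0.5082, -0.151, 0.0394]
tool_rot: [[-0.094, 0.996, 0.0], [0.996, 0.094, -0.0], [-0.0, -0.0, -1.0]]
ft_force: [1.4, -1.4, -0.5]
grip_width: 0.0241
t 24.35 tcp [ 0.5082 -0.151   0.0394] yang 5.39 tilt [ 0.     -0.0002] F [ 1.37 -1.44 -0.5 ] T [-0.3  -0.16 -0.06] w 0.0241 q [-29.4  32.6  92.5  -0.   54.9 -34.7]
slide [-0.0417  0.0019  0.0002]
roll 0.001
```

```bash
python3 -m crank '{"slide":[[0.0002,0,0],[0.0004,0,0],[0.0006,0,0],[0.0008,0,0],[0.0008,0,0],[0.0008,0,0],[0.0008,0,0],[0.0008,0,0]],"roll":[0,0,0,0,0,0,0,0],"grip":[0.02,0.02,0.02,0.02,0.02,0.02,0.02,0.02]}'; python3 go.py .514 -.1924 .0392 5.33
```

```text
time_s: 25.15
position: [0.5082, -0.1509, 0.0395]
tool_rot: [[-0.094, 0.996, 0.0], [0.996, 0.094, -0.001], [-0.001, 0.0, -1.0]]
ft_force: [0.3, -6.5, -1.7]
grip_width: 0.0239
t 25.15 tcp [ 0.5082 -0.1509  0.0395] yang 5.38 tilt [ 0.0004 -0.0013] F [ 0.28 -6.51 -1.75] T [-1.05 -0.01 -0.05] w 0.0239 q [-29.3  32.5  92.5  -0.1  54.9 -34.7]
slide [-0.0419  0.0019  0.0004]
roll 0.0009
```

```bash
python3 -m crank '{"slide":[[-0.0003,0,0],[-0.0006,0,0],[-0.0006,0,0],[-0.0006,0,0],[-0.0006,0,0],[-0.0006,0,0],[-0.0006,0,0],[-0.0006,0,0]],"roll":[0,0,0,0,0,0,0,0],"grip":[0.02,0.02,0.026,0.03,0.035,0.04,0.044,0.044]}'; python3 go.py .514 -.1924 .0392 5.33
```

```text
time_s: 25.95
position: [0.5081, -0.1506, 0.0394]
tool_rot: [[-0.094, 0.996, -0.0], [0.996, 0.094, 0.0], [0.0, -0.0, -1.0]]
ft_force: [-0.5, -0.4, -1.0]
grip_width: 0.0436
t 25.95 tcp [ 0.5081 -0.1506  0.0394] yang 5.39 tilt [-0.0001  0.0001] F [-0.47 -0.45 -0.99] T [-0.04  0.01 -0.04] w 0.0436 q [-29.3  32.5  92.5   0.   54.9 -34.7]
slide [-0.0422  0.0019  0.0002]
roll 0.0011
```

Released, with forces near zero. Lift straight up, then move back to see.

```bash
python3 -m crank '{"slide":[[0,0,-0.005],[0,0,-0.015],[0,0,-0.03],[0,0,-0.05],[0,0,-0.08],[0,0,-0.11],[0,0,-0.14],[0,0,-0.15]],"roll":[0,0,0,0,0,0,0,0],"grip":[0.044,0.044,0.044,0.044,0.044,0.044,0.044,0.044]}'; python3 -m crank '{"slide":[[-0.03,0,0],[-0.07,0,0],[-0.11,0,0],[-0.15,0,0],[-0.19,0,0],[-0.22,0,0],[-0.24,0,0],[-0.24,0,0]],"roll":[0,0,0,0,0,0,0,0],"grip":[0.044,0.044,0.044,0.044,0.044,0.044,0.044,0.044]}'; python3 - <<'E'
from rig import get_image
from h import *
import pickle
s=get_image("side");t=get_image("top")
pickle.dump((s,t),open("st1.pkl","wb"))
crop(s,205,130,385,250,4,"pics/s_e.png");crop(t,250,120,340,220,6,"pics/t_e.png")
cv2.imwrite("pics/side_e.png",cv2.resize(s["frame"][:,:,::-1],(800,600)))
E
```

```text
time_s: 26.75
position: [0.509, -0.1511, 0.1931]
tool_rot: [[-0.094, 0.996, 0.005], [0.996, 0.094, -0.003], [-0.003, 0.005, -1.0]]
ft_force: [-0.3, -0.8, 0.2]
grip_width: 0.044
time_s: 27.55
position: [0.53, -0.3918, 0.188]
tool_rot: [[-0.091, 0.996, -0.001], [0.996, 0.091, 0.001], [0.001, -0.001, -1.0]]
ft_force: [0.7, 0.6, 0.1]
grip_width: 0.0441
```

View pics/s_e.png

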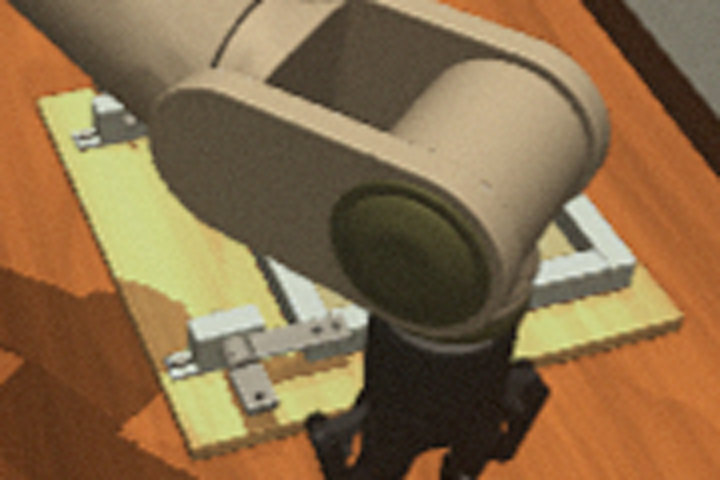

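View pics/t_e.png

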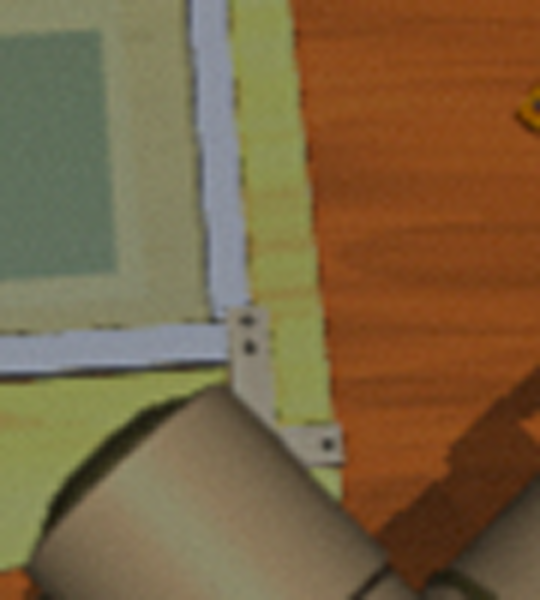

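View pics/side_e.png

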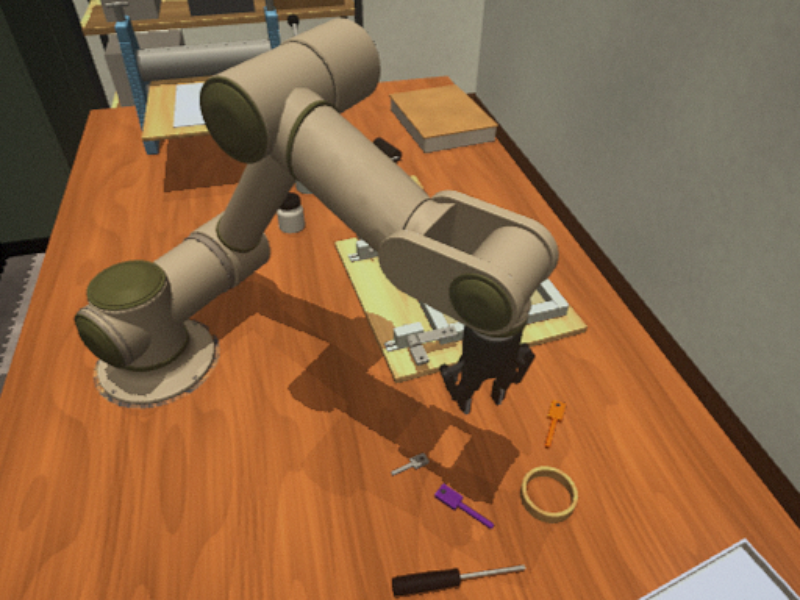

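```bash
python3 -m crank '{"slide":[[-0.02,-0.03,0],[-0.04,-0.06,0],[-0.06,-0.09,0],[-0.08,-0.12,0],[-0.1,-0.15,0],[-0.12,-0.18,0],[-0.13,-0.2,0],[-0.13,-0.2,0]],"roll":[0,0,0,0,0,0,0,0],"grip":[0.044,0.044,0.044,0.044,0.044,0.044,0.044,0.044]}'; python3 - <<'E'
from rig import get_image
from h import *
import pickle
s=get_image("side");t=get_image("top")
pickle.dump((s,t),open("st1.pkl","wb"))
crop(s,235,195,305,245,10,"pics/s_e2.png");crop(t,250,150,320,220,8,"pics/t_e2.png")
E
```

```text
time_s: 28.45
position: [0.342, -0.5382, 0.1894]
tool_rot: [[-0.092, 0.996, -0.0], [0.996, 0.092, 0.0], [0.0, -0.0, -1.0]]
ft_force: [-0.3, -0.6, 0.2]
grip_width: 0.044
```

View pics/s_e2.png

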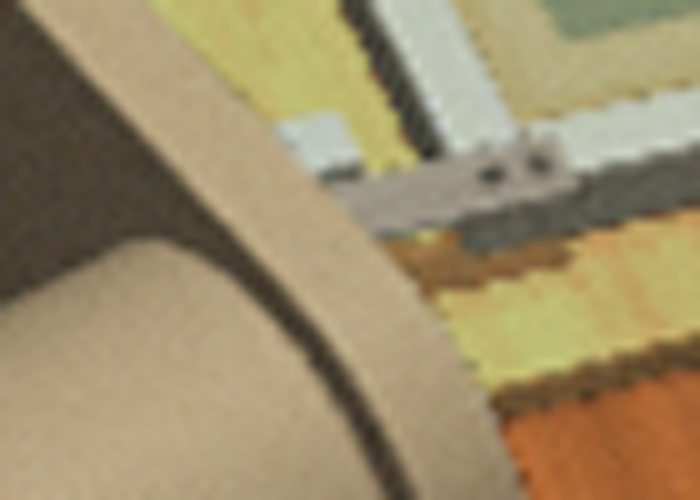

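View pics/t_e2.png

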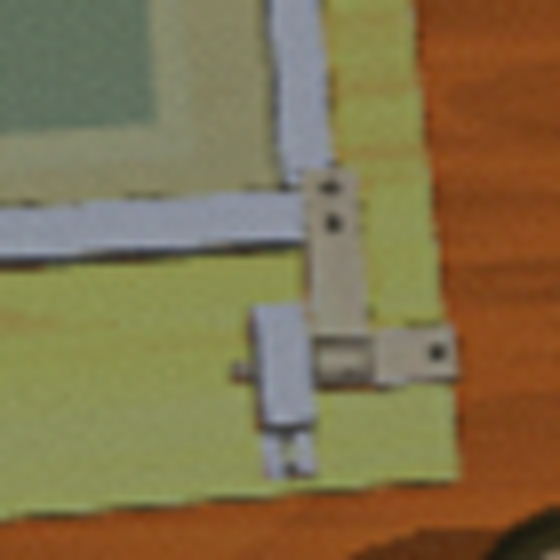

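The top view shows the pin tip standing out behind the block at (238,370) and the tab flush against the knuckle at (375,358). The arm is clear, so I hand the job in.

```bash
python3 -c "
from rig import close_job,observe
o=observe();print(o['time_s'],o['ft_force']);print(close_job())"
```

```text
28.55 [0.59236513 0.35439841 0.19995992]
the job is handed in; nothing more can be done
None
```

The long grey pin is threaded through the right knuckle and the pivot block, pushed home and released. I handed the job in at about 28.6 s; no verdict is reported.

- **Approach:** I gripped the pin by its tab and lightly touched the shaft on the board to set its height. I then felt my way into the knuckle's countersink, moving about 3 mm towards +x.
- **Through the block:** With the pin in the knuckle I drew the screen about 11 mm towards -x, against about 3 N. The tip touched the block face at about 5–6 N, a short slide found the hole, and I pushed until the shoulder stopped.
- **Forces:** At the readings after each move, the pin never pressed with more than about 10 N. That peak was the height touch on the board. The final seating push was about 6.5 N.

**Last checks:**
- **Top view:** The tab is flush on the knuckle with no visible gap. The tip stands out behind the block, with about 66 mm from shoulder to tip against the 64 mm given. The screen appears to lie flat.
- **Travel:** From the block face to the seated stop I measured about 35 mm, where 36 mm was expected.
- **Robot:** It stood clear with wrist force near zero, and I saw nothing else moved.

**Disagreements:**
- **Pin height:** The camera put the pin about 3 mm higher in the grip than the touch test did. I used the touch.
- **Knuckle position:** It lay about 2–3 mm further in +x than the cameras indicated.
- **Side view:** In the last side view the arm hid the hinge, but an earlier side view also showed the tab against the knuckle.

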